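# Slide the locked vial tray of an autosampler home under the injection tower

### The arm

A 7-joint arm with a two-finger parallel gripper is mounted at the origin on the work surface. World frame = base frame: x ahead of the robot, y to its left, z up, the work surface at z = 0. Lengths are in m, angles in degrees, forces in N, time in s.
With the tool pointing down it reaches from about 0.425 to 0.975 m from the base axis. Payload 16.7 kg.
Tool frame: the origin (TCP) lies midway between the tips of the shut fingers; the grasp point (between the pads) lies 19 mm behind it; z points along the fingers, y is the direction in which the jaws open and shut (so a half turn about z gives the same grasp; the last joint's range is limited). The gripper opens to 85 mm and grips with 20 to 120 N. Pads are 22 mm wide; open, the fingers measure 114 mm over their backs; the gripper's body (76 mm by 85 mm) begins 54 mm behind the grasp point. The pads swing forward as they close: fully open they stand 13 mm farther back than shut.
Start: joints at [-75.315, 24.414, 4.234, 92.017, -1.954, 63.644, -3.845], TCP at [0.266, 0.62, 0.231] pointing down, gripper open.
Joint ranges: [-163.25, 163.25], [-28.42, 122.38], [-70.27, 78.77], [12.13, 141.07], [-58.53, 238.53], [9.26, 117.41], [-156.51, 156.51]. Speed limits (degrees/s): [108.29, 108.29, 136.94, 136.94, 172.46, 172.46, 172.46].

### API

Orientations are given as a 3x3 rotation matrix whose columns are the frame's x, y, z axes.
In Python, from cell import env gives the robot as it stands. The module is installed in compiled form; this text tells all that it offers.
- The arm moves only by the shell command python3 -m creep 'ROWS' [FORCE]. ROWS is JSON, a list of rows, each a list of 5 numbers: the finger opening in mm, from 0 to 85.4, then the shift along the tool's x, y, z in mm, then the turn about the tool's z in degrees. A call has 1 to 20 rows; each row is the pose to reach, as a shift and turn from the pose commanded when the call began, along the tool's axes at that moment; what a row does not reach only later rows make up. A row lasts 1/12 s, in which the tool goes at most 41.7 mm and 7.16 degrees, less where a joint would pass 70% of its speed; a pose out of reach is approached as far as the arm can. A call with a gripper value outside its range is refused whole. The fingers move at their own pace and stop on an object; FORCE is the grip in N (left out, the last holds). Time passes only in rows, so rows that repeat a pose let the fingers close. It gives the time, the measured TCP pose, the force and the opening at its end, in the units of the state.
- env.get_state(): the state, without advancing time (a new reading comes with each control period).
- env.get_image(name): name is "side" or "top" or "wrist"; returns a dict with "pixels" (400x640x3 uint8, red, green, blue), "depth" (400x640 float32, m along the optical axis (not along the pixel's ray), 0 where there is no reading), "fx", "fy", "cx", "cy" (pixels), "cam_to_world" (4x4, takes a point from camera to world coordinates); the wrist camera has in their place "tool_from_camera" (4x4, takes a point from camera to tool coordinates, whose origin is the TCP and whose axes are the flange's). Camera axes: x right, y up, looking along -z (the intrinsics and any distortion apply to the point x, -y, -z); pixel columns grow to the right and rows downward; lengths in m; the calibration is good to about 2 mm. A picture is of the moment at which its call begins: read the wrist's pose just before it.
- env.sign_off(): hands the job in, once; it reports no verdict.
Trained networks look in a picture, given as the dict that the camera call returned (one of the last four; its "shot" number tells which), for a name from the list of things; names that differ only in an ending like _2 or _b are one class to them, and where a whole thing is asked for, a point or a joint stands for the part that bears it (a point fixed in the world has none). Each returns a list of dicts, best first, with "score" (0 to 1); they miss things now and then, are a little off and sometimes report something else, mostly with a low value. They report only what shows in the picture. A call takes as long as a camera call.
- env.regions_of(picture, name): "pixels" (400x640 bool, what is visible of it) and "point" ([row, column] in pixels, amid what is visible of it).
The state is a dict: "clock": time; "joint_positions": joint angles; "dq": joint speeds; "joint_efforts": joint torques, N m; "tool_pos": TCP position; "tcp_rot": TCP orientation; "wrist_force": force on the tool from outside, world axes, zero at the start; "torque": the same for the moment, N m; "opening": opening from 0.0 (shut) to 1.0 (fully open).
Only numpy, scipy, OpenCV 4.12 (cv2) and the standard library are available. Lean on these libraries where they do the work, as an engineer would, in place of code of your own. Each camera call takes 0.05 s, during which the arm holds its last target. There are 200 camera calls.

### The job

Bring the autosampler's vial tray from its loading position to the injection position: press the orange release key down with a fingertip and keep it held down while you slide the tray gently along its rail, all the way to the end stop under the injection tower. Then let go, so that the key springs up and the tray is locked there. Lift nothing, keep the vials standing in their holes, and leave the bottle, beaker and crimper where they are.

Things in the scene. Friction and masses are not known exactly. Their poses are not given: they have to be found in the camera images.
- sampler: Slate-grey autosampler base, 130 x 410 x 14 mm, fixed to the bench, with an aluminium rail (44 mm wide, top 34 mm above the bench) and a white injection tower at one end. Origin: on the bench under the rail's centre line. Its y axis runs along the rail TOWARDS the tower, the way the tray must slide; z up. Base spans x -65..65, y -170..240 mm.
- needle (a point): Tip of the syringe needle under the tower's overhanging head, 128 mm along y from the sampler's origin, 108 mm above the bench. The head spans 52 mm either side of it across the rail, from 24 mm short of it (away from the tower) to 110 mm beyond, 203 to 313 mm above the bench. The tower column begins 43 mm beyond it. All fixed.
- tray (a joint): Position of the vial tray along the rail, m: 0 = loading position (away from the tower), 0.120 = against the end stop. Unlocked it slides with about 2 N friction; tray about 0.5 kg. Index notches every 10 mm under the rail lock it wherever the key is let up; locked it has about 1 mm of play. It cannot be lifted off.
- key (a joint): How far the orange release key is pressed, m: 0 = up (locked), 0.007 = fully down on its stop. A spring key moving straight down: about 1.5 N to start, 3.5 N at 4 mm, 5 N fully down. The lock is free once it is pressed more than about 4.5 mm; it springs back up by itself.
- key_top (a point): Centre of the top face of the orange release key on the tray's rear tongue; it rides with the tray. The face is 26 mm across the rail x 37 mm along it, 58 mm above the bench when up, 51 mm fully down; even then 5 mm proud of the aluminium deck around it. Axes as sampler.
- push_plate (a point): Centre of the finger face of the tray's upright aluminium push plate (52 mm across the rail, 46 to 76 mm above the bench, 6 mm thick). It stands on the tower side of the key and faces it, 24 mm from the key's centre, 5.5 mm from its edge. A finger holding the key down can push against it. Axes as sampler.
- tray_front (a point): Middle of the front edge of the tray's deck, 41 mm above the bench; it comes level with end_stop (same x, y) when the tray is home. The tray is 178 mm long; its grey vial rack, 86 mm across x 92 mm along the rail, begins 32 mm beyond the push plate's face, top 68 mm above the bench.
- end_stop (a point): Point where the front of the tray stops, on the rubber bumpers of the dark steel end stop at the tower end of the rail, 41 mm above the bench.
- vial_1: Loose amber sample vial with a blue cap, 12 mm across, 34 mm tall, 12 g, standing upright in a hole 16 mm deep of the rack, 52 mm above the bench; top 86 mm above the bench. Origin: centre of its underside. It rides along with the tray and must stay standing in its hole.
- vial_2: Loose amber sample vial with a blue cap, 12 mm across, 34 mm tall, 12 g, standing upright in a hole 16 mm deep of the rack, 52 mm above the bench; top 86 mm above the bench. Origin: centre of its underside. It rides along with the tray and must stay standing in its hole.
- vial_3: Loose amber sample vial with a blue cap, 12 mm across, 34 mm tall, 12 g, standing upright in a hole 16 mm deep of the rack, 52 mm above the bench; top 86 mm above the bench. Origin: centre of its underside. It rides along with the tray and must stay standing in its hole.
- vial_4: Loose amber sample vial with a blue cap, 12 mm across, 34 mm tall, 12 g, standing upright in a hole 16 mm deep of the rack, 52 mm above the bench; top 86 mm above the bench. Origin: centre of its underside. It rides along with the tray and must stay standing in its hole.
- oil_bottle: Bystander: amber oil sample bottle with a white cap, 60 mm across, 125 mm tall, standing on the bench on the far side of the sampler. Origin: centre of its underside.
- beaker: Bystander: empty glass beaker, 68 mm across, 85 mm tall, standing on the bench on the far side of the sampler near the rail's rear end. Origin: centre of its underside.
- crimper: Bystander: hand crimper with two blue handles, 175 mm long, 68 mm wide, 23 mm high, lying on the bench on the robot's side of the sampler. Origin: on the bench under its middle.

How it is judged:
By the outcome, as a careful person would: the job done as asked, in the order asked, and still so for the second after the job is handed in, with the robot touching nothing.
It also fails if it takes over 32 s, if anything falls off the work surface, if the arm or the gripper's body presses on something with over 40 N, if the wrist force passes 120 N, or if a joint passes its speed limit or range.

## Working session

There is one attempt and no reset: what is moved stays moved. The work goes in short steps, Python scripts to look and compute and a shell command to move; the robot and the scene stay as the last step left them, time stands still between calls to the robot, and variables do not carry over. Pictures are saved under pics/ and viewed, about 8 in all and at most 12, crops included, and the job is handed in when it is done.

```bash
mkdir -p pics; cat > h.py <<'E'
import numpy as np, cv2
from cell import env
def w(im,r,c,d=None):
    d=im["depth"][int(r),int(c)] if d is None else d
    p=np.array([(c-im["cx"])/im["fx"]*d,-(r-im["cy"])/im["fy"]*d,-d,1])
    return p
def cloud(im,T,mask):
    r,c=np.nonzero(mask&(im["depth"]>0)); d=im["depth"][r,c]
    P=np.stack([(c-im["cx"])/im["fx"]*d,-(r-im["cy"])/im["fy"]*d,-d,np.ones_like(d)])
    return (T@P)[:3].T
def save(im,n): cv2.imwrite(f"pics/{n}.png",im["pixels"][:,:,::-1])
E
python3 - <<'E'
from h import *
s=env.get_state(); print({k:np.round(v,3).tolist() for k,v in s.items()})
ims={}
for n in("top","side"):
    im=env.get_image(n); save(im,n+"0"); print(n,[k for k in im],np.round(im["cam_to_world"],2).tolist())
    for t in("key","push_plate","tray","sampler","vial_1","oil_bottle","beaker","crimper"):
        for g in env.regions_of(im,t)[:4]:
            C=cloud(im,im["cam_to_world"],g["pixels"])
            if len(C): print(n,t,round(g["score"],2),np.round(g["point"]),len(C),np.median(C,0).round(3),C.min(0).round(3),C.max(0).round(3))
E
```

```text
{'clock': 0.0, 'joint_positions': [-75.314, 24.449, 4.23, 92.052, -1.954, 63.645, -3.845], 'dq': [-0.101, 0.003, -0.009, -0.06, 0.062, 0.035, 0.038], 'joint_efforts': [0.001, -94.981, 3.761, -46.353, 0.019, 0.01, -0.0], 'tool_pos': [0.266, 0.62, 0.231], 'tcp_rot': [[-0.919, 0.395, -0.0], [0.395, 0.919, -0.001], [-0.0, -0.001, -1.0]], 'wrist_force': [-0.172, 0.611, -0.576], 'torque': [0.07, -0.014, 0.027], 'opening': 1.0}
top ['pixels', 'depth', 'fx', 'fy', 'cx', 'cy', 'cam_to_world', 'shot'] [[0.03, 0.98, -0.19, 0.47], [-1.0, 0.03, 0.01, -0.03], [0.01, 0.19, 0.98, 0.84], [0.0, 0.0, 0.0, 1.0]]
top key 0.74 [220. 355.] 261 [ 0.587 -0.104  0.058] [ 0.571 -0.124  0.014] [ 0.604 -0.085  0.061]
top push_plate 0.98 [230. 322.] 3756 [ 0.564 -0.034  0.065] [ 0.494 -0.135  0.01 ] [0.624 0.057 0.088]
top push_plate 0.5 [248. 226.] 20139 [0.512 0.113 0.069] [ 0.397 -0.17  -0.005] [0.665 0.385 0.317]
top tray 0.56 [230. 321.] 3750 [ 0.564 -0.034  0.065] [ 0.494 -0.138  0.011] [0.626 0.052 0.087]
top sampler 0.75 [246. 222.] 19765 [0.512 0.113 0.07 ] [ 0.401 -0.168 -0.003] [0.66  0.313 0.317]
top 
[... 1759 characters left out ...]
.086]
side vial_1 0.52 [217. 289.] 93 [ 0.559 -0.04   0.079] [ 0.554 -0.043  0.065] [ 0.571 -0.003  0.085]
side vial_1 0.48 [200. 268.] 96 [0.54  0.012 0.076] [0.535 0.008 0.065] [0.552 0.037 0.085]
side vial_1 0.47 [203. 294.] 96 [ 0.574 -0.005  0.077] [ 0.569 -0.009  0.065] [0.584 0.01  0.086]
side oil_bottle 0.69 [169. 289.] 1712 [0.617 0.139 0.063] [ 0.592  0.126 -0.003] [0.713 0.385 0.125]
side beaker 0.61 [206. 385.] 2237 [ 0.726 -0.049  0.057] [ 0.699 -0.068 -0.003] [0.852 0.135 0.085]
side crimper 0.74 [282. 193.] 1789 [ 0.401 -0.045  0.013] [ 0.352 -0.124 -0.003] [0.424 0.072 0.023]
side crimper 0.18 [219. 267.] 93 [ 0.525 -0.023  0.077] [ 0.52  -0.026  0.066] [ 0.53  -0.016  0.086]
```

```bash
python3 - <<'E'
from h import *
for n in("top","side"):
    im=env.get_image(n); T=im["cam_to_world"]
    save(im,n+"1")
    k=env.regions_of(im,"key")[0]; C=cloud(im,T,k["pixels"]); C=C[abs(C[:,2]-.058)<.006]
    print(n,"key",cv2.minAreaRect((C[:,:2]*1000).astype(np.float32)),C[:,2].mean())
    s=env.regions_of(im,"sampler")[0]; C=cloud(im,T,s["pixels"]); C=C[(abs(C[:,2]-.014)<.005)]
    print("base",cv2.minAreaRect((C[:,:2]*1000).astype(np.float32)),len(C))
    A=cloud(im,T,im["depth"]>0); 
    C=A[(A[:,2]>.060)&(A[:,2]<.071)&(abs(A[:,0]-.55)<.07)&(abs(A[:,1]+.02)<.09)]
    print("rack",cv2.minAreaRect((C[:,:2]*1000).astype(np.float32)),len(C))
    C=A[(A[:,2]>.2)&(A[:,2]<.33)&(A[:,0]>.4)&(A[:,0]<.66)&(A[:,1]>0)&(A[:,1]<.4)]
    print("head",cv2.minAreaRect((C[:,:2]*1000).astype(np.float32)),len(C))
E
python3 -c "
import cv2,numpy as np
a=cv2.imread('pics/top1.png')[80:380,130:530];b=cv2.imread('pics/side1.png')[80:380,130:530]
cv2.imwrite('pics/both1.png',np.vstack([a,b]))"
```

```text
top key ((588.1130981445312, -104.51985168457031), (26.26358985900879, 37.18715286254883), 19.824161529541016) 0.057437126462545375
base ((536.017333984375, 42.97743225097656), (129.9855194091797, 409.1813659667969), 19.528234481811523) 5276
rack ((564.3526611328125, -36.8568115234375), (86.36383056640625, 152.30020141601562), 19.451112747192383) 1915
head ((490.724365234375, 169.89418029785156), (107.42803192138672, 134.5992889404297), 19.56805419921875) 9660
side key ((583.7315673828125, -108.80642700195312), (26.107276916503906, 34.617366790771484), 15.456793785095215) 0.055845154917579146
base ((481.0023498535156, 196.1416015625), (139.04306030273438, 740.0684814453125), 18.087955474853516) 5274
rack ((555.5233764648438, -25.368675231933594), (87.77971649169922, 126.80326843261719), 19.77375602722168) 1998
head ((485.84295654296875, 165.39410400390625), (105.06343841552734, 135.69671630859375), 19.92072868347168) 7761
```

View pics/both1.png

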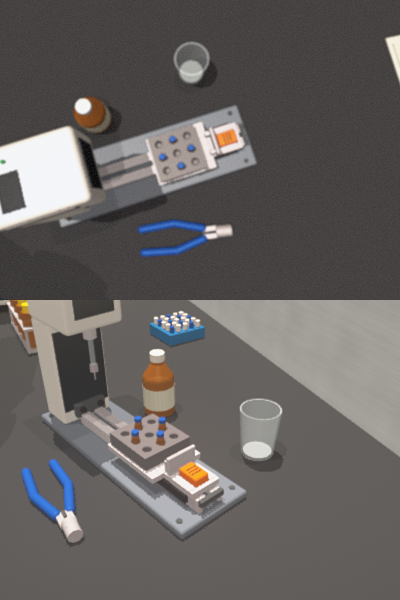

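```bash
python3 -m creep '[[0,0,0,-40,0],[0,0,0,-80,0],[0,0,0,-120,0],[0,0,0,-160,0],[0,0,0,-180,0]]'; python3 - <<'E'
from h import *
im=env.get_image("wrist"); print(im["tool_from_camera"].round(3), env.get_state()["tcp_rot"].round(3).tolist())
E
```

```text
clock: 1.62
tool_pos: [0.2668, 0.6207, 0.4169]
tcp_rot: [[-0.919, 0.395, 0.002], [0.395, 0.919, 0.005], [0.001, 0.005, -1.0]]
wrist_force: [-0.3, 0.2, -0.0]
opening: 0.3
[[ 0.001  0.96   0.28   0.072]
 [ 1.    -0.001 -0.001 -0.001]
 [-0.001  0.28  -0.96  -0.142]
 [ 0.     0.     0.     1.   ]] [[-0.919, 0.395, 0.003], [0.395, 0.919, 0.008], [0.001, 0.008, -1.0]]
```

```bash
python3 -m creep '[[0,-29,-27,0,3],[0,-58,-53,0,6],[0,-86,-80,0,9],[0,-115,-106,0,12],[0,-144,-133,0,15],[0,-173,-159,0,18],[0,-201,-186,0,21],[0,-230,-212,0,24],[0,-259,-239,0,27],[0,-288,-266,0,30],[0,-317,-292,0,33],[0,-345,-319,0,36],[0,-374,-345,0,39],[0,-403,-372,0,42],[0,-432,-398,0,45],[0,-460,-425,0,47],[0,-489,-451,0,47],[0,-518,-478,0,47],[0,-547,-504,0,47],[0,-575,-531,0,47]]'; python3 - <<'E'
from h import *
print(env.get_state()["joint_positions"])
E
```

```text
clock: 3.33
tool_pos: [0.5856, -0.0964, 0.4114]
tcp_rot: [[-0.339, 0.941, 0.001], [0.941, 0.339, 0.0], [-0.0, 0.001, -1.0]]
wrist_force: [0.8, 0.6, 0.8]
opening: 0.0
[-30.85250624  12.14290284  41.64614914  90.29466658  -8.15871766
  80.63193083  31.26973351]
```

```bash
python3 -m creep '[[0,0,0,40,0],[0,0,0,80,0],[0,0,0,120,0],[0,0,0,160,0],[0,0,0,200,0],[0,0,0,240,0],[0,0,0,270,0],[0,0,0,300,0],[0,0,0,315,0],[0,0,0,315,0]]'; python3 - <<'E'
from h import *
s=env.get_state(); im=env.get_image("wrist"); save(im,"w1")
M=np.eye(4);M[:3,:3]=s["tcp_rot"];M[:3,3]=s["tool_pos"];T=M@im["tool_from_camera"]
tp=s["tool_pos"];R=s["tcp_rot"]
def st(n,C): 
    L=(C-tp)@R*1000; print(n,len(C),"tool frame med",np.median(L,0).round(1),"p3",np.percentile(L,3,0).round(1),"p97",np.percentile(L,97,0).round(1))
for n in("key","push_plate"):
    for g in env.regions_of(im,n)[:2]: print(round(g["score"],2),g["point"]); st(n,cloud(im,T,g["pixels"]))
A=cloud(im,T,im["depth"]>0);L=(A-tp)@R*1000
m=(A[:,2]>.072)&(A[:,2]<.080); st("plate top",A[m&(abs(L[:,1])<40)])
im=env.get_image("side");save(im,"s2")
g=env.regions_of(im,"key")[0];C=cloud(im,im["cam_to_world"],g["pixels"]);st("key side",C)
a=im["pixels"][100:400,130:530,::-1];b=cv2.imread("pics/w1.png")[:,:]
b=cv2.resize(b,(400,250));cv2.imwrite("pics/b2.png",np.vstack([a,b]))
E
```

```text
clock: 4.17
tool_pos: [0.5831, -0.0945, 0.093]
tcp_rot: [[-0.338, 0.941, -0.005], [0.941, 0.338, -0.0], [0.001, -0.005, -1.0]]
wrist_force: [-0.5, -0.2, 0.5]
opening: 0.004
0.64 [227.5, 319.3]
key 1043 tool frame med [-0.2 -1.7 36.2] p3 [-10.7 -13.6  34.9] p97 [ 6.  10.9 38. ]
0.97 [103.9, 318.3]
push_plate 36498 tool frame med [66.1 -1.2 26.4] p3 [-10.3 -41.7  19.8] p97 [110.9  39.3  48.8]
plate top 1395 tool frame med [17.  -0.6 18.4] p3 [ 13.3 -25.8  16.8] p97 [90.3 23.1 20.5]
key side 446 tool frame med [-17.1  -6.8  37.4] p3 [-30.6 -16.1  35.4] p97 [ 3.7  7.8 47.8]
```

View pics/b2.png

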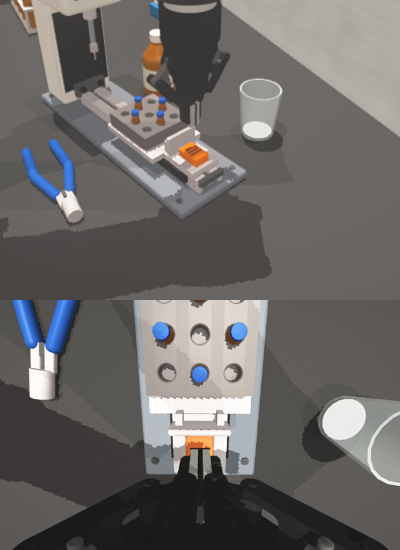

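```bash
python3 -m creep '[[0,-3,-1,10,0],[0,-3,-1,20,0],[0,-3,-1,28,0],[0,-3,-1,34,0],[0,-3,-1,38,0],[0,-3,-1,41,0],[0,-3,-1,43,0],[0,-3,-1,43,0],[0,-3,-1,43,0]]'
```

```text
clock: 5.17
tool_pos: [0.5851, -0.098, 0.0534]
tcp_rot: [[-0.338, 0.941, -0.0], [0.941, 0.338, 0.0], [0.0, -0.0, -1.0]]
wrist_force: [-2.8, 1.2, 3.4]
opening: -0.003
```

```bash
python3 -m creep '[[0,0,0,1.5,0],[0,0,0,3,0],[0,0,0,4,0],[0,0,0,4,0],[0,0,0,4,0]]'
```

```text
clock: 5.58
tool_pos: [0.5856, -0.098, 0.0506]
tcp_rot: [[-0.338, 0.941, 0.001], [0.941, 0.338, 0.001], [0.0, 0.001, -1.0]]
wrist_force: [-8.9, 2.1, 28.9]
opening: -0.004
```

```bash
python3 -m creep '[[0,0.5,0,-0.7,0],[0,1,0,-0.7,0],[0,2,0,-0.7,0],[0,3,0,-0.7,0],[0,4,0,-0.7,0],[0,5,0,-0.7,0],[0,6,0,-0.7,0],[0,7,0,-0.7,0],[0,8,0,-0.7,0],[0,9,0,-0.7,0],[0,10,0,-0.7,0]]'; python3 - <<'E'
from h import *
im=env.get_image("side");g=env.regions_of(im,"vial_1");save(im,"s3")
for v in g[:4]: print(np.median(cloud(im,im["cam_to_world"],v["pixels"]),0).round(3))
E
```

```text
clock: 6.5
tool_pos: [0.5825, -0.0895, 0.0509]
tcp_rot: [[-0.337, 0.941, 0.002], [0.941, 0.337, -0.001], [-0.001, 0.001, -1.0]]
wrist_force: [-3.2, -4.2, 15.2]
opening: -0.001
[ 0.522 -0.015  0.076]
[0.536 0.02  0.077]
```

```bash
python3 -m creep '[[0,1.5,0,0,0],[0,3.5,0,0,0],[0,6,0,0,0],[0,8.5,0,0,0],[0,11,0,0,0],[0,13.5,0,0,0],[0,16,0,0,0],[0,18.5,0,0,0],[0,21,0,0,0],[0,23.5,0,0,0],[0,26,0,0,0],[0,28.5,0,0,0],[0,31,0,0,0],[0,33.5,0,0,0],[0,36,0,0,0],[0,38.5,0,0,0],[0,41,0,0,0],[0,43.5,0,0,0],[0,45,0,0,0],[0,46,0,0,0]]'; python3 - <<'E'
from h import *
im=env.get_image("side");g=env.regions_of(im,"vial_1");save(im,"s4")
for v in g[:4]: print(round(v["score"],2),np.median(cloud(im,im["cam_to_world"],v["pixels"]),0).round(3))
E
```

```text
clock: 8.27
tool_pos: [0.567, -0.0458, 0.0509]
tcp_rot: [[-0.337, 0.941, 0.002], [0.941, 0.337, -0.0], [-0.001, 0.002, -1.0]]
wrist_force: [-2.8, -3.1, 16.2]
opening: 0.0
0.61 [0.499 0.102 0.067]
0.49 [0.522 0.064 0.076]
```

View pics/s4.png

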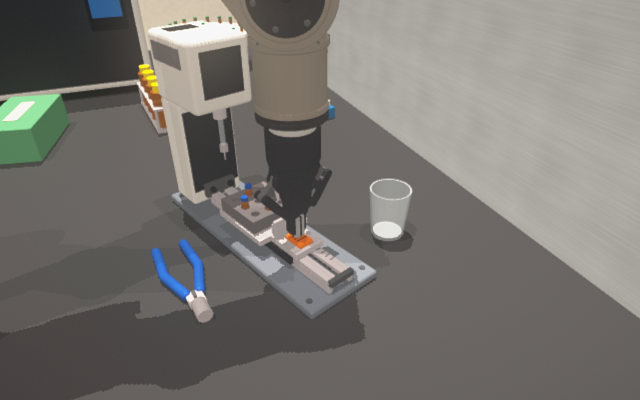

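```bash
python3 - <<'E'
from h import *
O=np.array([.5477,.010]);Y=np.array([-.336,.942]);X=np.array([.942,.336])
for n in("top","side"):
    im=env.get_image(n);save(im,n+"5");A=cloud(im,im["cam_to_world"],im["depth"]>0)
    y=(A[:,:2]-O)@Y;x=(A[:,:2]-O)@X
    for lo,hi in((.12,.2),(.2,.25),(.25,.32),(.32,.45)):
        m=(A[:,2]>lo)&(A[:,2]<hi)&(abs(x)<.12)&(y>-.2)&(y<.3)
        print(n,lo,m.sum(),np.histogram(y[m],np.arange(-.2,.26,.02))[0])
E
```

```text
top 0.12 88 [ 0  0  0  0  0  0  0  0  0  0  0  0  0  0  0 39 12  0  0  4 21 12]
top 0.2 193 [  0   0   0   0   0   0   0   0   0   0   0   0   0   0   0 138   0   0
   8  17  20  10]
top 0.25 8638 [   0    0    0    0    0    0    0    0    0    0    0    0    0    0
    0 1235 1157 1277 1318 1349 1323  979]
top 0.32 2115 [  0   0   0  54 409 518 542 531  61   0   0   0   0   0   0   0   0   0
   0   0   0   0]
side 0.12 5221 [   0    0    0    0    0  525 1921  277    1    0    0    0    0    0
    0   80  253    0 1612  227  211  114]
side 0.2 4656 [   0    0    0    0  268 1111  472  197   15    0    0    0    0    0
    3 1775  158  157  151  143  135   71]
side 0.25 9457 [   0    0    0    0 1515 1582  792  372   32    0    0    0    0    0
    6 2949  473  421  415  419  330  151]
side 0.32 5495 [   0    0    0  784 1951 1689  910  148   13    0    0    0    0    0
    0    0    0    0    0    0    0    0]
```

View pics/top5.png

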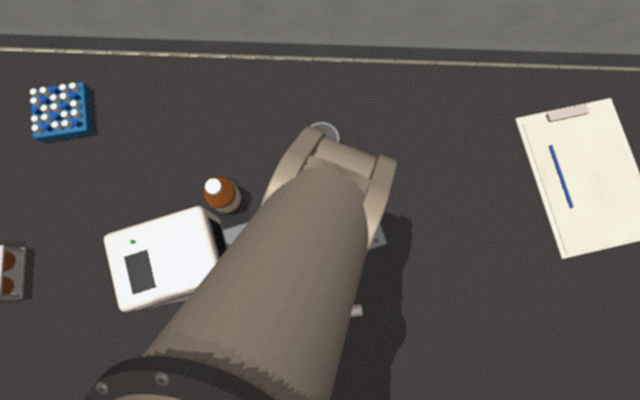

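```bash
python3 -m creep '[[0,1.5,0,0,0],[0,3.5,0,0,0],[0,6,0,0,0],[0,8.5,0,0,0],[0,11,0,0,0],[0,13.5,0,0,0],[0,16,0,0,0],[0,18.5,0,0,0],[0,21,0,0,0],[0,23.5,0,0,0],[0,26,0,0,0],[0,28.5,0,0,0],[0,31,0,0,0],[0,33.5,0,0,0],[0,36,0,0,0],[0,38.5,0,0,0],[0,41,0,0,0],[0,43,0,0,0],[0,44.5,0,0,0],[0,45,0,0,0]]'; python3 - <<'E'
from h import *
O=np.array([.5477,.010]);Y=np.array([-.336,.942]);X=np.array([.942,.336])
print("tcp along,across",(env.get_state()["tool_pos"][:2]-O)@Y,(env.get_state()["tool_pos"][:2]-O)@X)
im=env.get_image("side");save(im,"s6");A=cloud(im,im["cam_to_world"],im["depth"]>0)
y=(A[:,:2]-O)@Y;x=(A[:,:2]-O)@X
for lo,hi in((.09,.2),(.2,.25),(.25,.32),(.32,.45),(.45,.6)):
    m=(A[:,2]>lo)&(A[:,2]<hi)&(abs(x)<.15)&(y>-.2)&(y<.3)
    print(lo,m.sum(),np.histogram(y[m],np.arange(-.2,.26,.02))[0])
E
```

```text
clock: 10.13
tool_pos: [0.5519, -0.0032, 0.0508]
tcp_rot: [[-0.337, 0.941, 0.002], [0.941, 0.337, -0.0], [-0.001, 0.002, -1.0]]
wrist_force: [-2.9, -2.8, 16.3]
opening: 0.0
tcp along,across -0.01384914804605709 -0.0005122733906593978
0.09 6676 [   0    0    0    0    0    0    0  444 2201  627    8    0    0    0
    1   87  256    0 2326  295  282  149]
0.2 4040 [   0    0    0    0    0    0   86 1043  516  221   34    0    0    0
    2 1321  162  148  151  149  137   70]
0.25 8318 [   0    0    0    0    0    0  196 2463  811  390   63    0    0    0
    8 2198  453  428  401  422  336  149]
0.32 4461 [   0    0    0    0    0  308 1469 1732  786  133   33    0    0    0
    0    0    0    0    0    0    0    0]
0.45 0 [0 0 0 0 0 0 0 0 0 0 0 0 0 0 0 0 0 0 0 0 0 0]
```

View pics/s6.png

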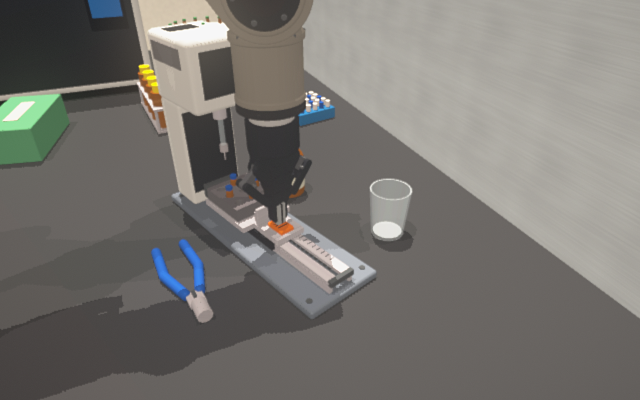

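```bash
python3 -m creep '[[0,1.5,0,0,0],[0,3.5,0,0,0],[0,5.5,0,0,0],[0,7.5,0,0,0],[0,9.5,0,0,0],[0,11.5,0,0,0],[0,13,0,0,0],[0,14,0,0,0],[0,15,0,0,0],[0,16,0,0,0],[0,17,0,0,0],[0,18,0,0,0],[0,19,0,0,0],[0,20,0,0,0]]'
```

```text
clock: 11.35
tool_pos: [0.5453, 0.0154, 0.0509]
tcp_rot: [[-0.337, 0.941, 0.002], [0.941, 0.337, -0.0], [-0.001, 0.002, -1.0]]
wrist_force: [-1.2, -7.1, 14.0]
opening: 0.002
```

```bash
python3 -m creep '[[0,0.7,0,0,0],[0,1.4,0,0,0],[0,2,0,0,0],[0,2,0,0,0]]'; python3 - <<'E'
from h import *
im=env.get_image("side");save(im,"s7")
cv2.imwrite("pics/c7.png",cv2.resize(im["pixels"][140:300,170:370,::-1],(800,640),interpolation=cv2.INTER_CUBIC)[:600])
E
```

```text
clock: 11.68
tool_pos: [0.5451, 0.0166, 0.0509]
tcp_rot: [[-0.337, 0.942, 0.003], [0.942, 0.337, -0.001], [-0.002, 0.003, -1.0]]
wrist_force: [1.0, -6.7, 11.9]
opening: 0.002
```

View pics/c7.png

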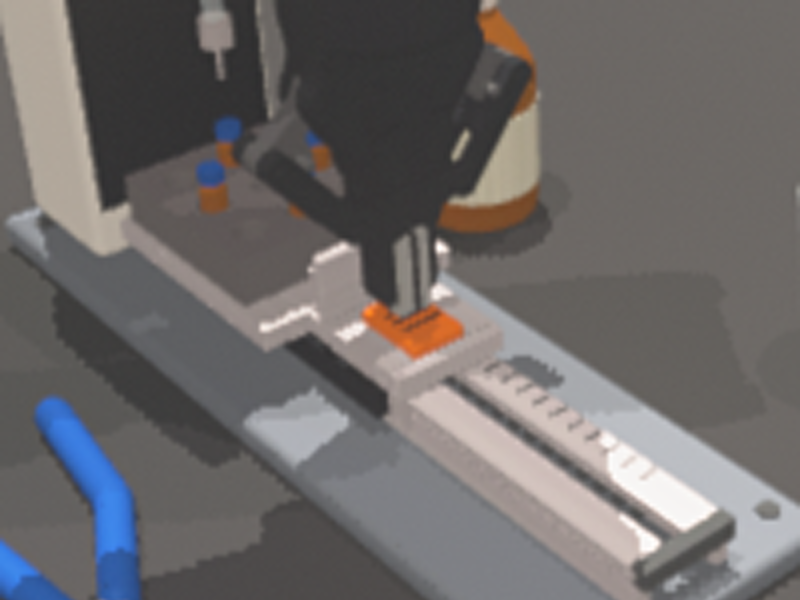

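```bash
python3 -m creep '[[0,0.7,0,0,0],[0,1.4,0,0,0],[0,2,0,0,0],[0,2.5,0,0,0],[0,3,0,0,0],[0,3,0,0,0]]'; python3 - <<'E'
from h import *
O=np.array([.5477,.010]);Y=np.array([-.336,.942]);X=np.array([.942,.336])
s=env.get_state();print("along",(s["tool_pos"][:2]-O)@Y,"F",s["wrist_force"][:2]@Y)
im=env.get_image("side");A=cloud(im,im["cam_to_world"],env.regions_of(im,"key")[0]["pixels"])
y=(A[:,:2]-O)@Y;m=A[:,2]>.046;print("key rear",np.percentile(y[m],[2,5,50,98]).round(4))
E
```

```text
clock: 12.23
tool_pos: [0.5443, 0.0196, 0.0509]
tcp_rot: [[-0.337, 0.942, 0.003], [0.942, 0.337, -0.001], [-0.002, 0.003, -1.0]]
wrist_force: [1.4, -6.6, 11.2]
opening: 0.001
along 0.010196623088029249 F -6.667118739210249
key rear [-0.0209 -0.0201 -0.0083  0.0108]
```

```bash
python3 -m creep '[[0,0.7,0,0,0],[0,1.4,0,0,0],[0,2,0,0,0],[0,2.5,0,0,0],[0,3,0,0,0],[0,3,0,0,0]]'; python3 - <<'E'
from h import *
O=np.array([.5477,.010]);Y=np.array([-.336,.942])
s=env.get_state();print("along",(s["tool_pos"][:2]-O)@Y,"F",s["wrist_force"][:2]@Y)
E
```

```text
clock: 12.83
tool_pos: [0.5439, 0.0205, 0.051]
tcp_rot: [[-0.335, 0.942, 0.005], [0.942, 0.335, -0.003], [-0.004, 0.004, -1.0]]
wrist_force: [6.1, -16.4, 5.9]
opening: -0.001
along 0.011213652890802252 F -17.52200199533143
```

```bash
python3 -m creep '[[0,-0.7,0,-0.5,0],[0,-0.7,0,-2,0],[0,-0.7,0,-4,0],[0,-0.7,0,-6,0],[0,-0.7,0,-8,0],[0,-0.7,0,-10,0],[0,-1.5,0,-14,0],[0,-4,0,-20,0],[0,-5,0,-28,0],[0,-6,0,-40,0],[0,-30,0,-70,0],[0,-60,0,-100,0],[0,-95,0,-120,0],[0,-130,0,-130,0],[0,-165,0,-130,0],[0,-165,0,-130,0]]'; python3 - <<'E'
from h import *
O=np.array([.5477,.010]);Y=np.array([-.336,.942])
s=env.get_state();print(s["wrist_force"])
M=np.eye(4);M[:3,:3]=s["tcp_rot"];M[:3,3]=s["tool_pos"]
for n in("wrist","side","top"):
    im=env.get_image(n);save(im,n+"9");T=im.get("cam_to_world") if n!="wrist" else M@im["tool_from_camera"]
    for t in("key","vial_1","beaker","crimper","oil_bottle"):
        for g in env.regions_of(im,t)[:4 if t=="vial_1" else 1]:
            C=cloud(im,T,g["pixels"]);y=(C[:,:2]-O)@Y
            print(n,t,round(g["score"],2),np.median(C,0).round(4),np.percentile(y,[2,50,98]).round(4),np.percentile(C[:,2],[50,90,97]).round(4))
a=cv2.resize(cv2.imread("pics/side9.png")[130:300,170:410],(560,397));b=cv2.resize(cv2.imread("pics/wrist9.png"),(320,200))
c=np.zeros((597,560,3),np.uint8);c[:397]=a;c[397:,:320]=b;cv2.imwrite("pics/c9.png",c)
E
```

```text
clock: 14.17
tool_pos: [0.5987, -0.1388, 0.1827]
tcp_rot: [[-0.332, 0.943, 0.004], [0.943, 0.332, -0.003], [-0.004, 0.003, -1.0]]
wrist_force: [-0.8, 0.1, -1.0]
opening: -0.003
[-0.79009098  0.08841421 -1.00465605]
wrist key 0.46 [ 0.5516 -0.0097  0.0506] [-0.0203 -0.0199 -0.019 ] [0.0506 0.0554 0.0563]
wrist vial_1 0.62 [ 0.5725 -0.0662  0.0134] [-0.1627 -0.0795 -0.0135] [0.0134 0.0338 0.0446]
wrist vial_1 0.59 [ 0.5523 -0.0125  0.0449] [-0.0276 -0.0226 -0.0151] [0.0449 0.0478 0.0545]
wrist beaker 0.65 [ 0.7498 -0.0287  0.0591] [-0.1318 -0.1014 -0.0719] [0.0591 0.0836 0.0846]
wrist crimper 0.63 [ 0.4097 -0.0791  0.0124] [-0.0754 -0.0361 -0.0091] [0.0124 0.0198 0.0209]
side key 0.55 [ 5.419e-01 -3.000e-04  5.570e-02] [-0.0213 -0.0077  0.0138] [0.0557 0.0572 0.0576]
side vial_1 0.43 [0.4848 0.0904 0.0766] [0.0934 0.0961 0.1092] [0.0766 0.0849 0.0854]
side vial_1 0.42 [0.534  0.1076 0.0772] [0.0937 0.0964 0.1029] [0.0772 0.0844 0.0851]
side vial_1 0.38 [0.5004 0.125  0.0768] [0.1213 0.1241 0.1282] [0.0768 0.0845 0.0853]
side beaker 0.87 [ 0.7247 -0.0504  0.0582] [-0.1348 -0.112  -0.0727] [0.0582 0.0804 0.0831]
side crimper 0.74 [ 0.4011 -0.0477  0.0126] [-0.0774 -0.0024  0.0929] [0.0126 0.0176 0.02  ]
side oil_bottle 0.8 [0.6166 0.1391 0.0616] [0.0849 0.0986 0.1287] [0.0616 0.1094 0.123 ]
top key 0.76 [0.5475 0.0083 0.0573] [-0.0198 -0.0018  0.0166] [0.0573 0.059  0.0597]
top vial_1 0.53 [0.5375 0.1115 0.0849] [0.0952 0.099  0.1037] [0.0849 0.087  0.0879]
top vial_1 0.41 [0.5222 0.0763 0.0845] [0.0675 0.071  0.0743] [0.0845 0.0866 0.0878]
top vial_1 0.4 [0.4899 0.0946 0.0851] [0.0952 0.0989 0.1042] [0.0851 0.0868 0.0872]
top beaker 0.9 [ 0.7494 -0.0323  0.0453] [-0.1329 -0.106  -0.072 ] [0.0453 0.084  0.0858]
top oil_bottle 0.73 [0.618  0.1512 0.0866] [0.0865 0.1093 0.1406] [0.0866 0.1242 0.1254]
```

View pics/c9.png

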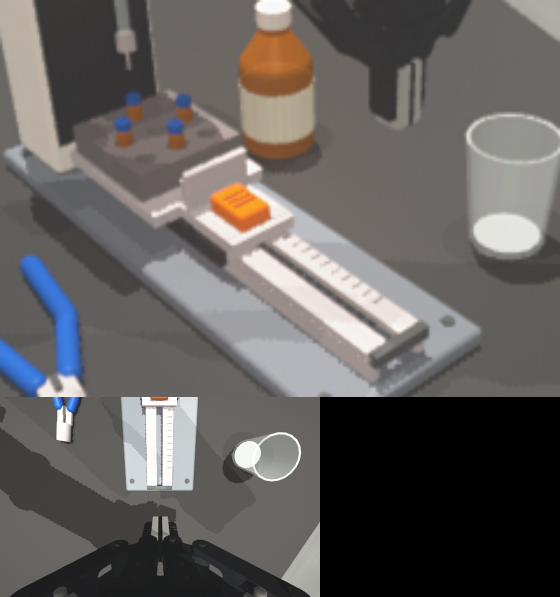

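```bash
python3 -c "
from cell import env
print(env.sign_off())"
```

```text
the job is handed in; nothing more can be done
None
```

The tray is at the injection position with the key up, and the job is handed in. I pressed the key onto its stop with the shut fingertips and held it down while sliding the tray along the rail. At the end stop the push-plate reaction rose to about 17 N. I then lifted straight off and backed away; the clock read about 14 s when the arm stopped.

Last checks:
- **Tray:** the key had moved about 119 mm in the top view. That matches the 120 mm home position within the camera error and the 1 mm of play.
- **Key:** its top is back at about 57 mm, the same as before pressing.
- **Vials:** all four are standing in the side picture. The network found only three of them in each of the side and top views.
- **Bystanders:** the beaker and bottle read the same as at the start, within about 2 mm. The crimper read within 3 mm in the side view.
- **Robot:** it is touching nothing, with a wrist force of about 1 N.

- **Pressing force:** it briefly reached 29 N on the key at the stop, so I eased off to about 15 N for the slide.
- **Finger slip:** at the end the finger slid a few millimetres on the key before it met the push plate. The tray was already at the stop by then.
- **Lock:** I judged it from the key being up and did not test it by pulling on the tray.

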